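# Stand the top-heavy measuring cylinder on the plate

### The job

The tall stoppered measuring cylinder leans in the slanted draining rack behind a swing bar. Swing the bar fully open by its knob, lift the cylinder out and stand it upright in the middle of the round steel plate for the next fill check, and leave the bar open. It is top-heavy with a small foot, so move it slowly by its top: do not let it topple or bang it down, and leave the bottles, tape and wrench where they are.

Things in the scene. Friction and masses are not known exactly. Their poses are not given: they have to be found in the camera images.
- drain_rack: Slanted draining rack, fixed: grey base 150 x 230 x 12 mm (rack x -75..75, y -125..105), 60 mm wide back board (top 180 mm above the table), foot ledge and two black V saddles carrying the cylinder 35 deg from vertical, its top leaning to rack +y. Its free side faces rack -y and up: it lifts straight up once the bar is open. Steel post of the bar at rack (55, -35). Origin on the table, z up.
- rack_seat (a point): Point on the rack's foot ledge where the centre of the cylinder's underside rests, 50 mm above the table; axes as the rack's.
- gate_bar (a joint): Swing bar: level 10 mm steel rod 156 mm above the table, 110 mm from its vertical hinge (on the post) to the knob, about 8 mm clear of the cylinder. 0 = closed (along rack -x from the post, across the cylinder); grows counter-clockwise seen from above (knob towards rack -y); stop at 1.57 rad = fully open. Stays where left; friction 0.05 N m.
- gate_knob (a point): On the axis of the upright black knob at the free end of the bar (16 mm diameter, from 148 to 192 mm above the table), 176 mm above the table: where to grip. It turns with the bar.
- gate_hinge (a point): On the bar's vertical hinge axis, 176 mm above the table.
- measuring_cylinder: White stoppered measuring cylinder, 247 mm tall, about 0.26 kg, centre of mass about 140 mm up: round foot 60 mm diameter, tube 30 mm diameter, steel stopper 33 mm diameter from 213 to 247 mm. Origin at the centre of the foot's underside, z along the tube to the stopper. Standing, it tips over beyond about 12 degrees of lean.
- stopper (a point): On the cylinder's axis at the middle of the steel stopper, 230 mm from the foot's underside: where to grip. Axes as the cylinder's.
- steel_plate: Round flat steel disc on three rubber feet, fixed on the table, 114 mm diameter, upper face 17 mm above the table. Origin on the table under its centre.
- plate_top (a point): Centre of the disc's upper face, 17 mm above the table.
- bottle_near: Blue bottle with a label, 75 mm diameter, 213 mm tall, origin under its centre; a bystander behind the work.
- bottle_left: Blue bottle without a label, 75 mm diameter, 213 mm tall, origin under its centre; a bystander at the left.
- tape_roll: Roll of brown tape lying flat, 73 mm diameter, 48 mm high, origin under its centre; a bystander.
- cap_wrench: White ring wrench lying flat, 164 x 54 x 16 mm, origin under its middle; a bystander.
Not all that is in view belongs to the job. Of the things that look like the measuring_cylinder, the larger one is meant.

How it is judged (in metres and radians):
On the way, in this order (a step that is already met when the one before it is completed fails the run):
1. the swing bar is opened past 1.2 rad while the cylinder still rests in the rack (value of joint gate_bar above 1.2 rad and distance between measuring_cylinder and rack_seat below 0.02 m), for 0.2 s.
2. the cylinder is lifted out, over 10 cm from its seat, with the bar open (value of joint gate_bar above 1 rad and distance between measuring_cylinder and rack_seat above 0.1 m), for 0.2 s.
At the end, for the whole second after the job is handed in: The cylinder stands upright (within 0.05 rad) and still on the steel plate, its foot's centre within 22 mm of the plate's centre, and the swing bar is still open (over 1.0 rad) (angle between measuring_cylinder's own z axis and vertical below 0.05 rad and horizontal distance between measuring_cylinder and plate_top below 0.022 m and z of measuring_cylinder in the frame of plate_top between -0.004 and 0.004 m and linear speed of measuring_cylinder below 0.02 m/s and value of joint gate_bar above 1 rad); the robot touches nothing.
It fails at once if the cylinder topples (leans over 0.95 rad from vertical) (angle between measuring_cylinder's own z axis and vertical above 0.95 rad).
It fails at once if the cylinder is banged down on the plate (over 40 N) (contact force between measuring_cylinder and steel_plate above 40 N).
It fails at once if a bystander is displaced by over 25 mm (distance of any of bottle_near, bottle_left, tape_roll, cap_wrench from where it was at the start of the episode above 0.025 m).
It also fails if it takes over 72 s, if anything falls off the work surface, if the arm or the gripper's body presses on something with over 40 N, if the wrist force passes 120 N, or if a joint passes its speed limit or range.

### The arm

A 6-joint arm with a two-finger parallel gripper is mounted at the origin on a cart in front of the work surface, level with it; the furniture and walls round the work are solid. World frame = base frame: x ahead of the robot, y to its left, z up, the work surface at z = 0. Lengths are in mm, angles in rad, forces in N, time in s.
With the tool pointing down it reaches from about 275 to 750 mm from the base axis. Payload 10.2 kg.
Tool frame: the origin (TCP) lies between the finger pads; the fingertips stand 11 mm ahead of it and the grasp point (between the pads) lies 8 mm behind it (ctrl.tip_extent is the distance from the TCP to the fingertips, in mm); z points along the fingers, y is the direction in which the jaws open and shut (so a half turn about z gives the same grasp; the last joint's range is limited). The gripper opens to 85 mm and grips with 20 to 120 N. Pads are 22 mm wide; open, the fingers measure 114 mm over their backs; the gripper's body (76 mm by 85 mm) begins 54 mm behind the grasp point. The pads swing forward as they close: fully open they stand 13 mm farther back than shut.
Start: joints at [1.108, 0.313, 1.498, -0, 1.331, -0.223], TCP at [124.705, 509.98, 242.294] pointing down, gripper open.
Joint ranges: [-2.94, 2.94], [-0.97, 2.17], [0.19, 2.56], [-1.23, 4.37], [0.02, 3.11], [-2.88, 2.88]. Speed limits (rad/s): [2.39, 2.39, 3.01, 3.14, 3.14, 3.14].

### API

Orientations are given as a unit quaternion [w, x, y, z].
In Python, from rig import ctrl gives the robot as it stands.
- The arm moves only by the tool apply_moves, never from a script. Its argument "commands" is a list of rows, each a list of 5 numbers: the finger opening in cm, from 0 to 8.54, then the shift along the tool's x, y, z in cm, then the turn about the tool's z in rad. In form: [[jaw, dx, dy, dz, roll], ...]. A call has 1 to 12 rows; each row shifts and turns the commanded pose from where the row before left it, along the tool's axes as they then stand; what a row does not reach is not made up. A row lasts 1/12 s, in which the tool goes at most 41.7 mm and 7.16 degrees, less where a joint would pass 70% of its speed; a pose out of reach is approached as far as the arm can. A call with a gripper value outside its range is refused whole. The fingers move at their own pace and stop on an object; "squeeze" is the grip in N (left out, the last holds). Time passes only in rows, so rows that do not move let the fingers close. It gives the time, the measured TCP pose, the force and the opening at its end, in the units of the state.
- ctrl.sense(): the state, without advancing time (a new reading comes with each control period).
- ctrl.capture(name): name is "scene" or "top"; returns the picture (420x560x3 uint8, red, green, blue); there is no depth.
- ctrl.camera_info(name): a dict with "fov_y" (degrees; the focal length in pixels is half the picture's height over the tangent of half this angle, whatever the lens; pixels are square), "cx", "cy" (the principal point, pixels), "camera_from_world" (4x4, takes a point from world to camera coordinates). Camera axes: x right, y down, z forward; pixel columns grow to the right and rows downward; lengths in mm; the calibration is good to about 2 mm. A picture is of the moment at which its call begins. camera_info takes no time and is no camera call.
- ctrl.finish_job(): hands the job in, once; it reports no verdict.
The state is a dict: "time_s": time; "joints": joint angles; "dq": joint speeds; "tau": joint torques, N m; "eef_pos": TCP position; "ee_rot": TCP orientation; "force": force on the tool from outside, world axes, zero at the start; "wrist_torque": the same for the moment, N m; "grip_width": opening from 0.0 (shut) to 1.0 (fully open).
Only numpy, scipy, OpenCV 4.12 (cv2) and the standard library are available. Lean on these libraries where they do the work, as an engineer would, in place of code of your own. Each camera call takes 0.05 s, during which the arm holds its last target.

## Working session

There is one attempt and no reset: what is moved stays moved. The work goes in short steps, Python scripts to look and compute and a tool call to move; the robot and the scene stay as the last step left them, time stands still between calls to the robot, and variables do not carry over. Pictures are saved under pics/ and viewed, and the job is handed in when it is done.

Besides the shell and the picture viewer there is one more tool, called by a JSON object that holds its "op" and its "data". apply_moves: Moves the arm, as the interface text tells. Its arguments: {"type":"object","properties":{"commands":{"type":"array"},"squeeze":{"type":"number"}},"required":["commands"]}

```bash
mkdir -p pics; ls
python3 - <<'E'
from rig import ctrl
import cv2
for n in("scene","top"):
    cv2.imwrite(f"pics/{n}0.png",ctrl.capture(n)[:,:,::-1]); print(ctrl.camera_info(n))
print(ctrl.sense(),ctrl.tip_extent)
E
```

```text
pics
{'fov_y': 52.65687358075345, 'cx': 282.74597620061456, 'cy': 213.59263440731337, 'camera_from_world': array([[ 6.27540731e-01, -7.78422704e-01,  1.58343203e-02,
        -3.28360220e+02],
       [-6.01376579e-01, -4.97528034e-01, -6.25149635e-01,
         4.14976303e+02],
       [ 4.94508687e-01,  3.82784469e-01, -7.80344288e-01,
         1.10878438e+03],
       [ 0.00000000e+00,  0.00000000e+00,  0.00000000e+00,
         1.00000000e+00]])}
{'fov_y': 43.24391986401542, 'cx': 278.47984667053566, 'cy': 210.13960957797832, 'camera_from_world': array([[ 6.12492158e-03, -9.99972670e-01,  4.14063982e-03,
        -9.98970143e+00],
       [-9.96310677e-01, -6.45684286e-03, -8.55765394e-02,
         5.39301694e+02],
       [ 8.56009361e-02, -3.60121407e-03, -9.96322995e-01,
         1.82219054e+03],
       [ 0.00000000e+00,  0.00000000e+00,  0.00000000e+00,
         1.00000000e+00]])}
{'time_s': 0.1, 'joints': array([ 1.10761985e+00,  3.13403299e-01,  1.49837326e+00, -1.61825949e-05,
        1.33099295e+00, -2.23396349e-01]), 'dq': array([-0.00061435, -0.00065031, -0.00042191, -0.0007315 , -0.00189395,
       -0.00088538]), 'tau': array([ 3.14890945e-03, -4.12902868e+01, -2.60143965e+01, -1.66824170e-04,
        3.04928028e-03,  2.33575958e-05]), 'eef_pos': array([124.59444032, 509.77407453, 241.78298618]), 'ee_rot': array([-1.90654982e-04,  1.19601126e-01,  9.92821849e-01, -5.56740138e-04]), 'force': array([-0.40338351,  0.22116398,  0.05992507]), 'wrist_torque': array([ 0.02269114,  0.03036598, -0.03417341]), 'grip_width': 0.9947584142396741} 11.0
```

View pics/scene0.png

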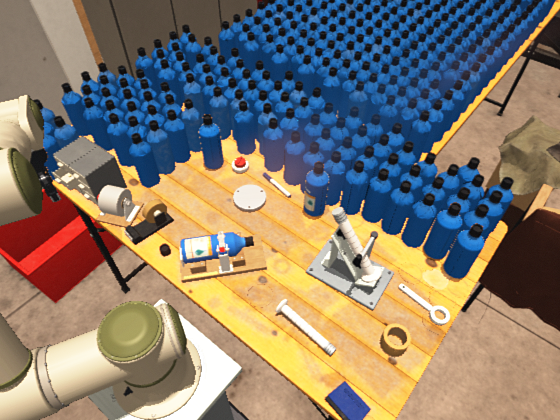

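View pics/top0.png

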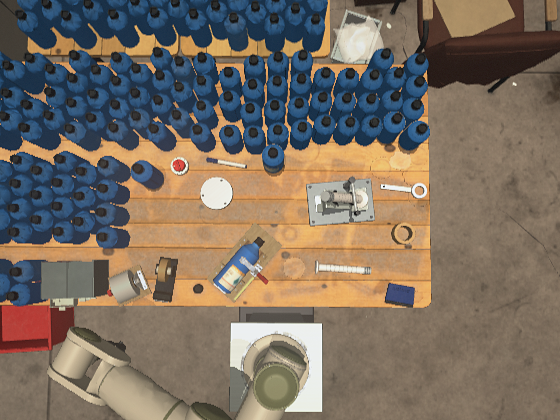

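The scene view shows the rack at about (350,265) and the plate at (250,197). The labelled bottle is at (316,190), the wrench at (425,303) and the tape at (397,340). A decoy cylinder lies at (305,327). In the top view the rack is at (340,201), the plate at (216,194) and the decoy at (343,268). I'll zoom in next.

Run:
```python
import cv2
a=cv2.imread("pics/scene0.png")[190:310,290:410]; b=cv2.imread("pics/top0.png")[165:235,290:390]
cv2.imwrite("pics/z1.png",cv2.resize(a,None,fx=5,fy=5,interpolation=cv2.INTER_CUBIC))
cv2.imwrite("pics/z2.png",cv2.resize(b,None,fx=8,fy=8,interpolation=cv2.INTER_CUBIC))
```

```text
(no output)
```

View pics/z1.png

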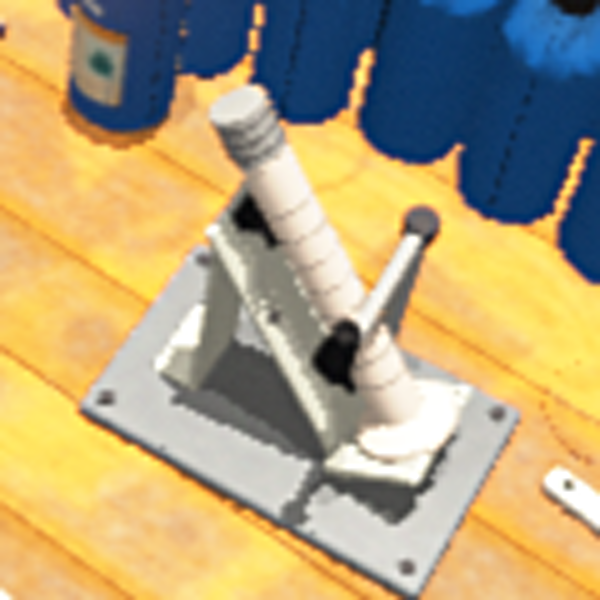

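View pics/z2.png

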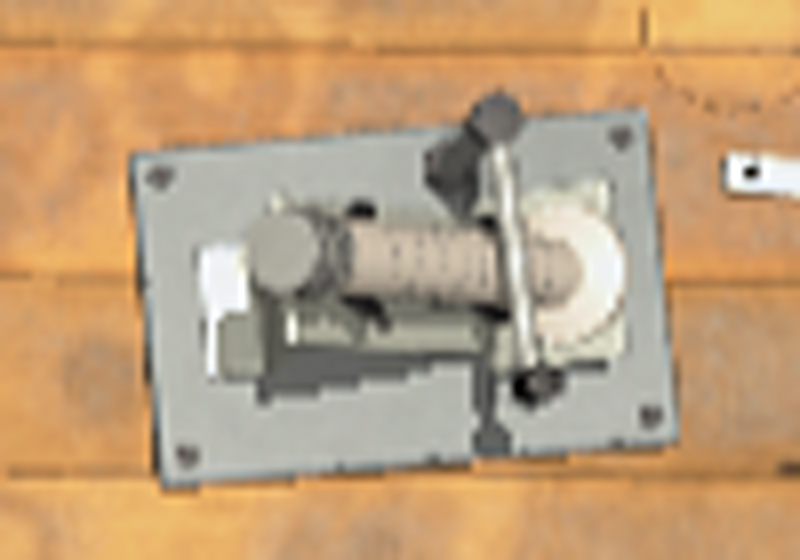

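The top view gives clear base corners at about (135,155), (648,108), (677,443) and (165,487) in the zoom. The post is at (497,120) and the knob at (538,385). I'll solve the rack pose and plate position from these.

```bash
cat > h.py <<'E'
import numpy as np, cv2
from rig import ctrl
def cam(n):
    c=ctrl.camera_info(n); f=210/np.tan(np.radians(c['fov_y'])/2)
    return f,c['cx'],c['cy'],c['camera_from_world']
def ray(n,p):
    f,cx,cy,T=cam(n); d=np.array([(p[0]-cx)/f,(p[1]-cy)/f,1]); R=T[:3,:3]
    return -R.T@T[:3,3], R.T@d
def onz(n,p,z):
    o,d=ray(n,p); return o+d*(z-o[2])/d[2]
def proj(n,X):
    f,cx,cy,T=cam(n); c=T[:3,:3]@np.asarray(X,float)+T[:3,3]; return np.array([cx+f*c[0]/c[2],cy+f*c[1]/c[2]])
def tri(p1,p2):
    o1,d1=ray("scene",p1);o2,d2=ray("top",p2)
    s=np.linalg.lstsq(np.c_[d1,-d2],o2-o1,rcond=None)[0]
    a=o1+d1*s[0];b=o2+d2*s[1]; return (a+b)/2,np.linalg.norm(a-b)
E
python3 - <<'E'
from h import *
np.set_printoptions(precision=1,suppress=True)
img={n:cv2.imread(f"pics/{n}0.png") for n in("scene","top")}
# base: corners
c=np.array([(135,155),(648,108),(677,443),(165,487)])/8+[290,165]-0.5
P=np.array([onz("top",p,12)[:2] for p in c]); print(P)
m=np.array([(75,105),(75,-125),(-75,-125),(-75,105)],float)
def fit(m,P):
    a=m-m.mean(0);b=P-P.mean(0); t=np.arctan2((a[:,0]*b[:,1]-a[:,1]*b[:,0]).sum(),(a*b).sum())
    R=np.array([[np.cos(t),-np.sin(t)],[np.sin(t),np.cos(t)]]); o=P.mean(0)-R@m.mean(0); return t,R,o
t,R,o=fit(m,P); print("yaw",t,"o",o,"res",P-(m@R.T+o))
s=np.array([(82,408),(0,0),(415,597),(518,408)])/5+[290,190]
for i,k in((0,3),(2,2),(3,1)):
    print("scene corner",onz("scene",s[i],12), m[k]@R.T+o)
# checks
w=lambda x,y,z:np.r_[R@[x,y]+o,z]
for nm,X in(("knobtop",w(-55,-35,192)),("hinge",w(55,-35,165))):
    print(nm,X,(proj("top",X)-[290,165])*8,(proj("scene",X)-[290,190])*5)
k,e=tri(np.array([420,222])/5+[290,190],np.array([497,118])/8+[290,165]);print("post tri",k,e)
# plate
for n,(x,y) in(("top",(216,194)),("scene",(250,197))):
    hsv=cv2.cvtColor(img[n],cv2.COLOR_BGR2HSV); mk=((hsv[...,1]<60)&(hsv[...,2]>140)).astype(np.uint8)
    N,L,S,C=cv2.connectedComponentsWithStats(mk); i=L[y,x]; print(n,S[i],C[i],onz(n,C[i],17))
E
```

```text
[[ 633.7 -104.2]
 [ 656.1 -330.3]
 [ 508.3 -341.7]
 [ 487.6 -117.6]]
yaw 0.09202393310460268 o [ 570.5 -213.5] res [[-1.8 -2.2]
 [-0.6  0.8]
 [ 1.   3.2]
 [ 1.4 -1.8]]
scene corner [ 485.4 -122.8   12. ] [ 486.2 -115.8]
scene corner [ 506.6 -345.8   12. ] [ 507.3 -344.9]
scene corner [ 654.9 -329.    12. ] [ 656.7 -331.1]
knobtop [ 519.  -253.4  192. ] [533.4 380. ] [338.6 324.6]
hinge [ 628.5 -243.3  165. ] [496.5 115.1] [420.9 215.3]
post tri [ 628.  -244.2  159.8] 0.12438332281975562
top [200 177  33  33 820] [216.1 192.7] [599.9 212.3  17. ]
scene [233 185  33  25 651] [249.2 196.8] [596.5 208.7  17. ]
```

The rack fit agrees in both views: origin about (570,-214), yaw 0.092. The triangulated post height also matches. The plate is at about (598,211). Next I raise the arm and travel towards the knob.

{"op": "apply_moves", "data": {"commands": [[8, 0, 0, -1.5, 0], [8, 0, 0, -1.5, 0], [8, 0, 0, -1.5, 0], [8, 0, 0, -1.5, 0], [8, -2.3, -2.7, 0, 0], [8, -2.3, -2.7, 0, 0], [8, -2.3, -2.7, 0, 0], [8, -2.3, -2.7, 0, 0], [8, -2.3, -2.7, 0, 0], [8, -2.3, -2.7, 0, 0], [8, -2.3, -2.7, 0, 0], [8, -2.3, -2.7, 0, 0]]}}

```text
time_s: 1.1
eef_pos: [252.2, 254.9, 302.2]
ee_rot: [-0.0, 0.119, 0.993, -0.0]
force: [1.2, -0.4, -0.4]
grip_width: 0.939
```

{"op": "apply_moves", "data": {"commands": [[8, -2.3, -2.7, 0, 0], [8, -2.3, -2.7, 0, 0], [8, -2.3, -2.7, 0, 0], [8, -2.3, -2.7, 0, 0], [8, -2.3, -2.7, 0, 0], [8, -2.3, -2.7, 0, 0], [8, -2.3, -2.7, 0, 0], [8, -2.3, -2.7, 0, 0], [8, -2.3, -2.7, 0, 0], [8, -2.3, -2.7, 0, 0]]}}

```text
time_s: 1.93
eef_pos: [411.7, -62.3, 302.1]
ee_rot: [-0.0, 0.12, 0.993, 0.0]
force: [0.7, -0.7, -0.6]
grip_width: 0.937
```

{"op": "apply_moves", "data": {"commands": [[6, 0, 0, 0, 0.122], [6, 0, 0, 0, 0.122], [6, 0, 0, 0, 0.122], [6, 0, 0, 0, 0.122], [6, 0, 0, 0, 0.122], [6, 0, 0, 0, 0.122], [6, 0, 0, 0, 0.122], [6, 0, 0, 0, 0.122], [6, 0, 0, 0, 0.122], [6, 0, 0, 0, 0.122], [6, 0, 0, 0, 0.122], [6, 0, 0, 0, 0.122]]}}

```text
time_s: 2.93
eef_pos: [411.3, -60.4, 302.0]
ee_rot: [-0.0, 0.755, 0.656, -0.0]
force: [-0.4, -0.3, -0.2]
grip_width: 0.702
```

{"op": "apply_moves", "data": {"commands": [[6, 0, 0, 0, 0.122], [6, 0, 0, 0, 0.122], [6, 0, 0, 0, 0.122], [6, 0, 0, 0, 0.122], [6, 0, 0, 0, 0.122], [6, 0, 0, 0, 0.122], [6, 0, 0, 0, 0.122], [6, 0, 0, 0, 0.122], [6, 0, 0, 0, 0.122], [6, 0, 0, 0, 0.122], [6, 0, 0, 0, 0.122], [6, 0, 0, 0, 0]]}}

```text
time_s: 3.93
eef_pos: [411.3, -60.4, 302.1]
ee_rot: [-0.0, 0.999, 0.046, -0.0]
force: [-0.3, -0.3, 0.3]
grip_width: 0.703
```

```bash
cat >> h.py <<'E'
from scipy.spatial.transform import Rotation as Ro
def st(target=None):
    s=ctrl.sense(); q=s['ee_rot']; R=Ro.from_quat([q[1],q[2],q[3],q[0]]).as_matrix(); p=s['eef_pos']
    np.set_printoptions(precision=3,suppress=True)
    print("t",s['time_s'],"p",p,"ty ang",np.arctan2(R[1,1],R[0,1]),"zt",R[:,2],"g",s['grip_width'],"F",s['force'],"T",s['wrist_torque'],"q",s['joints'])
    if target is not None: print("tool delta cm",R.T@(np.asarray(target)-p)/10)
    return s,R
E
python3 -c "
from h import *
st([519,-254,300])"
```

```text
t 3.9333 p [411.317 -60.374 302.061] ty ang -1.4793421142560295 zt [-0.001  0.    -1.   ] g 0.7034149573338205 F [-0.331 -0.298  0.302] T [0.02  0.007 0.011] q [-0.429  0.025  1.685  0.     1.432  1.05 ]
tool delta cm [ 8.955 20.265  0.195]
```

{"op": "apply_moves", "data": {"commands": [[6, 1, 2.25, 0, 0], [6, 1, 2.25, 0, 0], [6, 1, 2.25, 0, 0], [6, 1, 2.25, 0, 0], [6, 1, 2.25, 0, 0], [6, 1, 2.25, 0, 0], [6, 1, 2.25, 0, 0], [6, 1, 2.25, 0, 0], [6, 1, 2.25, 0, 0], [6, 0, 0, 0, 0]]}}

```text
time_s: 4.77
eef_pos: [521.2, -256.5, 300.7]
ee_rot: [-0.0, 0.999, 0.049, -0.001]
force: [-0.3, 0.0, -1.2]
grip_width: 0.703
```

```bash
python3 -c "
from h import *
st([519,-254,168])
a=ctrl.capture('scene')[150:350,250:450,::-1];cv2.imwrite('pics/s1.png',cv2.resize(a,None,fx=3,fy=3))"
```

```text
t 4.7667 p [ 521.164 -256.459  300.737] ty ang -1.4730893303452475 zt [-0.001  0.    -1.   ] g 0.7034861523038045 F [-0.321  0.011 -1.18 ] T [-0.035  0.029  0.026] q [-0.659  0.409  1.213 -0.001  1.522  0.814]
tool delta cm [-0.175 -0.259 13.274]
```

View pics/s1.png

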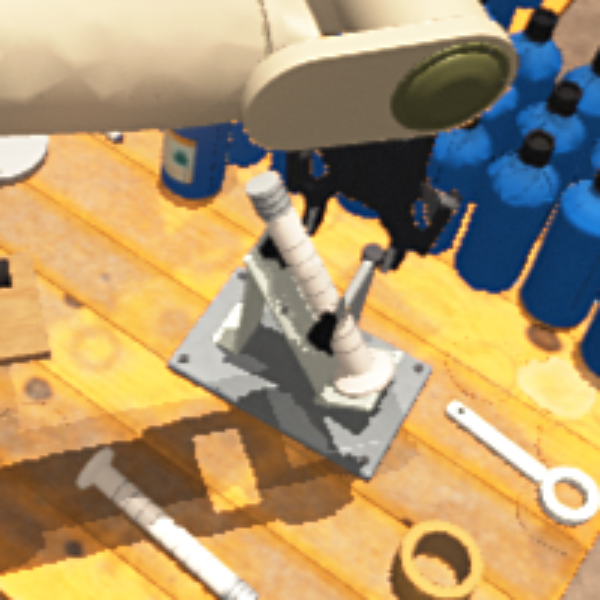

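The gripper is over the knob with its fingers straddling it along rack y, and nothing is touched. Next I descend and grip.

{"op": "apply_moves", "data": {"commands": [[6, -0.25, -0.15, 1, 0], [6, 0, 0, 1.5, 0], [6, 0, 0, 1.5, 0], [6, 0, 0, 1.5, 0], [6, 0, 0, 1.5, 0], [6, 0, 0, 1.5, 0], [6, 0, 0, 1.5, 0], [6, 0, 0, 1.3, 0], [6, 0, 0, 1, 0], [6, 0, 0, 0.9, 0], [6, 0, 0, 0, 0]]}}

```text
time_s: 5.73
eef_pos: [517.2, -251.4, 168.8]
ee_rot: [-0.001, 0.999, 0.049, -0.001]
force: [-0.4, 0.3, -0.5]
grip_width: 0.702
```

{"op": "apply_moves", "data": {"commands": [[0.8, 0, 0, 0, 0], [0.8, 0, 0, 0, 0], [0.8, 0, 0, 0, 0], [0.8, 0, 0, 0, 0], [0.8, 0, 0, 0, 0], [0.8, 0, 0, 0, 0], [0.8, 0, 0, 0, 0], [0.8, 0, 0, 0, 0]], "squeeze": 20}}

```text
time_s: 6.4
eef_pos: [518.0, -252.4, 170.9]
ee_rot: [0.0, 0.999, 0.048, 0.0]
force: [-1.4, -1.3, 5.8]
grip_width: 0.183
```

```bash
python3 -c "
from h import *
st([519,-254,168])
a=ctrl.capture('scene')[150:350,250:450,::-1];cv2.imwrite('pics/s2.png',cv2.resize(a,None,fx=3,fy=3))"
```

```text
t 6.4 p [ 517.955 -252.39   170.941] ty ang -1.4750030426114789 zt [ 0.001 -0.001 -1.   ] g 0.18267785774178003 F [-1.372 -1.311  5.812] T [-0.053  0.13   0.024] q [-0.657  0.485  1.44  -0.     1.216  0.818]
tool delta cm [0.088 0.17  0.294]
```

View pics/s2.png

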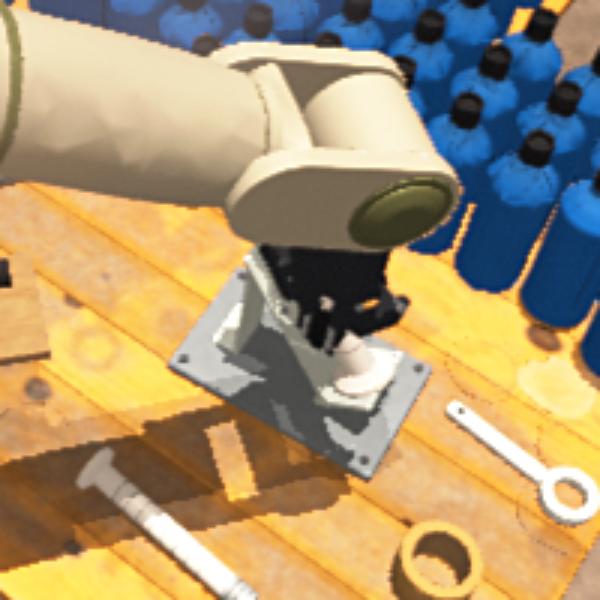

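The jaws read about 15.5 mm, so the 16 mm knob is held. I'll swing it along the 110 mm arc and check the radius after the first part.

{"op": "apply_moves", "data": {"commands": [[0.8, 0.024, 0.72, 0, -0.0654], [0.8, 0.024, 0.72, 0, -0.0654], [0.8, 0.024, 0.72, 0, -0.0654], [0.8, 0.024, 0.72, 0, -0.0654], [0.8, 0.024, 0.72, 0, -0.0654], [0.8, 0.024, 0.72, 0, -0.0654], [0.8, 0, 0, 0, 0]]}}

```text
time_s: 7.03
eef_pos: [530.7, -294.5, 170.9]
ee_rot: [0.001, 0.97, 0.243, 0.001]
force: [-0.9, -0.5, 6.4]
grip_width: 0.181
```

```bash
python3 -c "
from h import *
s,R=st()
d=s['eef_pos'][:2]-[627.7,-243.7]; print(np.hypot(*d), np.arctan2(d[1],d[0])+np.pi-0.092)"
```

```text
t 7.0333 p [ 530.683 -294.495  170.948] ty ang -1.0797833597814164 zt [ 0.001 -0.001 -1.   ] g 0.18125780893422833 F [-0.87  -0.485  6.43 ] T [-0.07   0.098  0.03 ] q [-0.699  0.55   1.336 -0.     1.254  0.38 ]
109.50963392243044 0.3903260525188107
```

Radius 109.5 mm and small forces, so the convention is right. Continuing to 1.57 rad.

{"op": "apply_moves", "data": {"commands": [[0.8, 0.024, 0.72, 0, -0.0654], [0.8, 0.024, 0.72, 0, -0.0654], [0.8, 0.024, 0.72, 0, -0.0654], [0.8, 0.024, 0.72, 0, -0.0654], [0.8, 0.024, 0.72, 0, -0.0654], [0.8, 0.024, 0.72, 0, -0.0654], [0.8, 0.024, 0.72, 0, -0.0654], [0.8, 0.024, 0.72, 0, -0.0654], [0.8, 0.024, 0.72, 0, -0.0654], [0.8, 0.024, 0.72, 0, -0.0654], [0.8, 0.024, 0.72, 0, -0.0654], [0.8, 0, 0, 0, 0]]}}

```text
time_s: 8.03
eef_pos: [589.1, -345.7, 171.0]
ee_rot: [0.001, 0.822, 0.569, -0.0]
force: [-1.7, -3.8, 5.6]
grip_width: 0.18
```

{"op": "apply_moves", "data": {"commands": [[0.8, 0.024, 0.72, 0, -0.0654], [0.8, 0.024, 0.72, 0, -0.0654], [0.8, 0.024, 0.72, 0, -0.0654], [0.8, 0.024, 0.72, 0, -0.0654], [0.8, 0.024, 0.72, 0, -0.0654], [0.8, 0.024, 0.72, 0, -0.0654], [0.8, 0.012, 0.36, 0, -0.03], [0.8, 0, 0, 0, 0], [0.8, 0, 0, 0, 0]]}}

```text
time_s: 8.78
eef_pos: [634.6, -352.7, 171.1]
ee_rot: [0.002, 0.686, 0.728, -0.0]
force: [0.8, -6.2, 4.8]
grip_width: 0.18
```

```bash
python3 -c "
from h import *
s,R=st()
d=s['eef_pos'][:2]-[627.7,-243.7]; print(np.hypot(*d), np.arctan2(d[1],d[0])+np.pi-0.092)"
```

```text
t 8.7833 p [ 634.621 -352.75   171.08 ] ty ang 0.058614367899141324 zt [ 0.002 -0.003 -1.   ] g 0.17959448544998421 F [ 0.765 -6.2    4.754] T [-0.841 -0.147  0.036] q [-0.668  0.833  0.844 -0.001  1.461 -0.726]
109.2691770597407 1.542181594995025
```

{"op": "apply_moves", "data": {"commands": [[0.8, 0, 0.2, 0, -0.015], [0.8, 0, 0.2, 0, -0.015], [0.8, 0, 0.15, 0, 0], [0.8, 0, 0, 0, 0], [0.8, 0, 0, 0, 0]]}}

```text
time_s: 9.2
eef_pos: [639.0, -352.5, 171.0]
ee_rot: [0.0, 0.675, 0.738, -0.001]
force: [-5.2, -5.1, 5.6]
grip_width: 0.18
```

```bash
python3 -c "
from h import *
s,R=st()
d=s['eef_pos'][:2]-[627.7,-243.7]; print(np.hypot(*d), np.arctan2(d[1],d[0])+np.pi-0.092)"
```

```text
t 9.2 p [ 638.973 -352.458  171.04 ] ty ang 0.08813731951076807 zt [-0.001 -0.002 -1.   ] g 0.17957484910575533 F [-5.191 -5.119  5.648] T [-0.676  0.821  0.032] q [-0.663  0.846  0.822 -0.002  1.474 -0.751]
109.340589726902 1.5820799672091057
```

The bar is against its stop at about 1.58 rad. I'll release and rise, and meanwhile triangulate the stopper from the first pictures.

{"op": "apply_moves", "data": {"commands": [[4, 0, 0, 0, 0], [4, 0, 0, 0, 0], [4, 0, 0, 0, 0], [4, 0, 0, 0, 0], [4, 0, 0, 0, 0], [4, 0, 0, -1, 0], [4, 0, 0, -1, 0], [4, 0, 0, -1.5, 0], [4, 0, 0, -1.5, 0], [4, 0, 0, -1.5, 0], [4, 0, 0, -1.5, 0]]}}

```text
time_s: 10.12
eef_pos: [639.9, -351.0, 252.6]
ee_rot: [0.001, 0.675, 0.738, 0.0]
force: [-0.5, -1.3, 0.6]
grip_width: 0.469
```

```bash
python3 -c "
from h import *
st()
t=np.array([.092]);c,s=np.cos(.092),np.sin(.092);R=np.array([[c,-s],[s,c]]);o=np.array([570.2,-214.3])
L=np.radians(35)
for h in (213,230,247):
  y=-75+h*np.sin(L);z=50+h*np.cos(L);X=np.r_[R@[0,y]+o,z];print(h,X,(proj('top',X)-[290,165])*8,(proj('scene',X)-[290,190])*5)
print('top centre',tri(np.array([238,104])/5+[290,190],np.array([284,252])/8+[290,165]))
for nm,p in(('near',(273,157)),('left',(147,175))): print(nm,onz('top',p,213))
a=ctrl.capture('scene')[150:350,250:450,::-1];cv2.imwrite('pics/s3.png',cv2.resize(a,None,fx=3,fy=3))
"
```

```text
t 10.1167 p [ 639.852 -350.998  252.622] ty ang 0.08925313485264084 zt [ 0.001 -0.001 -1.   ] g 0.46879467407059416 F [-0.516 -1.264  0.633] T [ 0.046 -0.051  0.016] q [-0.662  0.819  0.664  0.     1.657 -0.751]
213 [ 565.866 -167.328  224.479] [323.892 251.51 ] [260.118 150.444]
230 [ 564.971 -157.618  238.405] [302.398 249.632] [247.408 126.506]
247 [ 564.075 -147.909  252.331] [280.532 247.723] [234.529 102.247]
top centre (array([ 562.815, -149.814,  253.484]), np.float64(1.693467276768845))
near [690.951  12.388 213.   ]
left [631.039 407.35  213.   ]
```

View pics/s3.png

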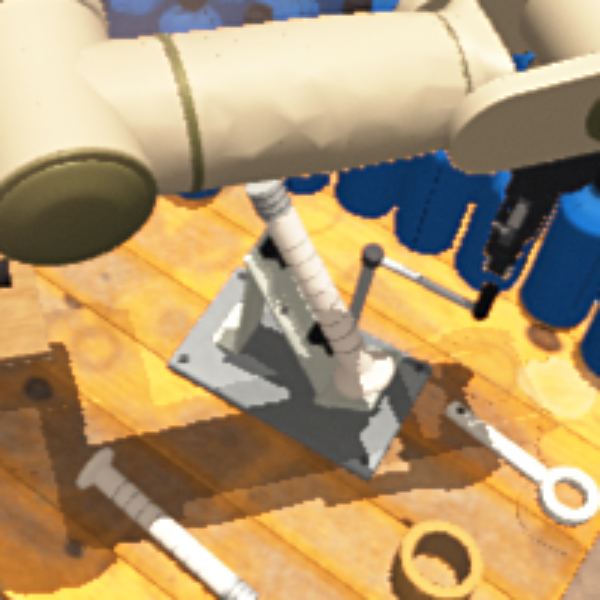

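The bar stands fully open and the cylinder is still in its seat. The measured stopper top (563,-150,253) agrees with the rack model (564,-148,252), so the grip point is about (564.5,-158.5,238.5). I'll go above it.

{"op": "apply_moves", "data": {"commands": [[7, 0, -0.58, -1.9, 0], [7, 0, -0.58, -1.9, 0], [7, 1, -0.58, -1.9, 0], [7, 2, -0.58, 0, 0], [7, 2, -0.58, 0, 0], [7, 2, -0.58, 0, 0], [7, 2, -0.58, 0, 0], [7, 2.4, -0.58, 0, 0], [7, 2.7, -0.58, 0, 0], [7, 2.7, -0.58, 0, 0], [7, 3, 0, 0, 0], [7, 0, 0, 0, 0]]}}

```text
time_s: 11.17
eef_pos: [564.1, -154.7, 308.9]
ee_rot: [0.001, 0.673, 0.739, 0.001]
force: [0.2, -0.9, 0.9]
grip_width: 0.818
```

```bash
python3 -c "
from h import *
st([564.5,-158.5,231])
a=ctrl.capture('scene')[150:350,250:450,::-1];cv2.imwrite('pics/s4.png',cv2.resize(a,None,fx=3,fy=3))
"
```

```text
t 11.1667 p [ 564.066 -154.709  308.936] ty ang 0.09303186576484271 zt [ 0.002  0.    -1.   ] g 0.8177397064646783 F [ 0.209 -0.935  0.859] T [-0.016  0.025  0.018] q [-0.468  0.414  1.184  0.001  1.542 -0.561]
tool delta cm [-0.383 -0.008  7.794]
```

View pics/s4.png

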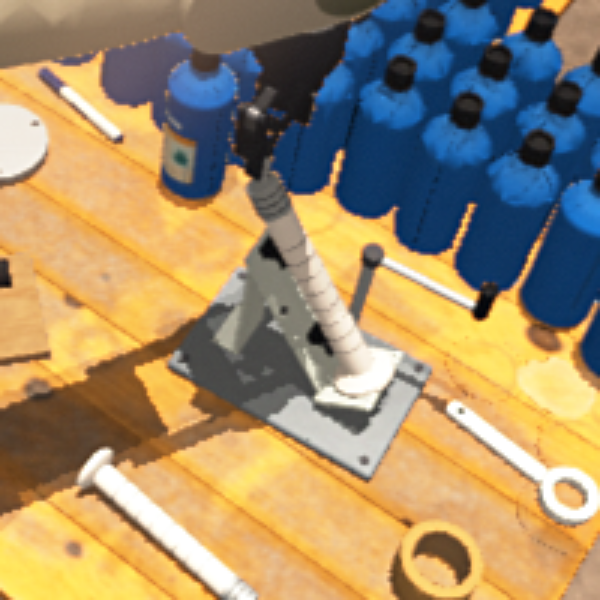

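The gripper is above the stopper with its jaws across the lean plane. I descend and grip softly.

{"op": "apply_moves", "data": {"commands": [[7, -0.38, 0, 1, 0], [7, 0, 0, 1.2, 0], [7, 0, 0, 1.2, 0], [7, 0, 0, 1.2, 0], [7, 0, 0, 1.2, 0], [7, 0, 0, 1, 0], [7, 0, 0, 0.6, 0], [7, 0, 0, 0.4, 0], [7, 0, 0, 0, 0], [7, 0, 0, 0, 0]]}}

```text
time_s: 12.05
eef_pos: [564.9, -163.1, 229.6]
ee_rot: [0.0, 0.675, 0.738, 0.0]
force: [0.1, -0.6, 0.3]
grip_width: 0.82
```

{"op": "apply_moves", "data": {"commands": [[2.6, 0, 0, 0, 0], [2.6, 0, 0, 0, 0], [2.6, 0, 0, 0, 0], [2.6, 0, 0, 0, 0], [2.6, 0, 0, 0, 0], [2.6, 0, 0, 0, 0], [2.6, 0, 0, 0, 0], [2.6, 0, 0, 0, 0], [2.6, 0, 0, 0, 0]], "squeeze": 20}}

```text
time_s: 12.8
eef_pos: [565.4, -162.9, 230.1]
ee_rot: [0.001, 0.675, 0.738, 0.001]
force: [5.3, 0.6, 3.8]
grip_width: 0.376
```

```bash
python3 -c "
from h import *
st([564.5,-158.5,231])
for n,a in (('scene',ctrl.capture('scene')[150:350,250:450,::-1]),('top',ctrl.capture('top')[120:270,250:450,::-1])):
  cv2.imwrite('pics/s5%s.png'%n,cv2.resize(a,None,fx=3,fy=3))
"
```

```text
t 12.8 p [ 565.42  -162.892  230.051] ty ang 0.08931579663356935 zt [ 0.003 -0.001 -1.   ] g 0.37636090218301543 F [5.251 0.63  3.782] T [ 0.065 -1.026  0.095] q [-0.48   0.461  1.318  0.001  1.36  -0.569]
tool delta cm [ 0.446 -0.052 -0.095]
```

View pics/s5scene.png

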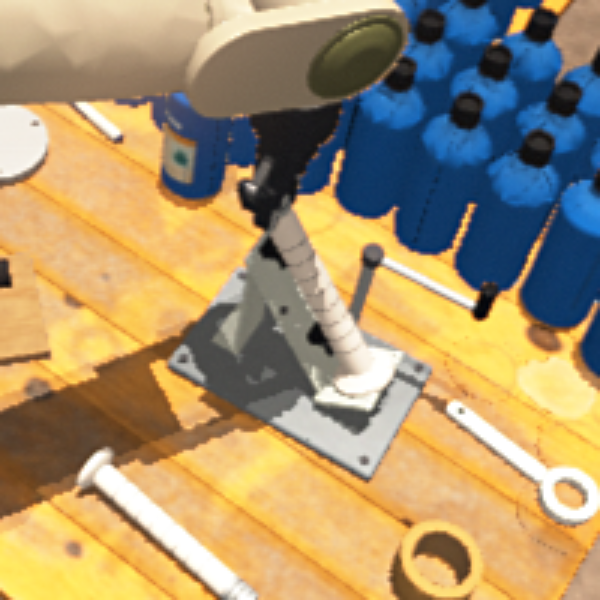

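The opening of 32 mm matches the 33 mm stopper. Now I lift slowly, straight up.

{"op": "apply_moves", "data": {"commands": [[2.6, 0, 0, -0.2, 0], [2.6, 0, 0, -0.3, 0], [2.6, 0, 0, -0.3, 0], [2.6, 0, 0, -0.3, 0], [2.6, 0, 0, -0.3, 0], [2.6, 0, 0, -0.3, 0], [2.6, 0, 0, -0.3, 0], [2.6, 0, 0, -0.3, 0], [2.6, 0, 0, -0.3, 0], [2.6, 0, 0, -0.3, 0], [2.6, 0, 0, -0.3, 0], [2.6, 0, 0, 0, 0]]}}

```text
time_s: 13.9
eef_pos: [564.9, -162.9, 262.0]
ee_rot: [0.001, 0.675, 0.738, 0.0]
force: [0.0, 0.1, -2.0]
grip_width: 0.38
```

```bash
python3 -c "
from h import *
st()
for n,a in (('scene',ctrl.capture('scene')[150:350,250:450,::-1]),):
  cv2.imwrite('pics/s6%s.png'%n,cv2.resize(a,None,fx=3,fy=3))
"
```

```text
t 13.9 p [ 564.872 -162.868  262.036] ty ang 0.08920433497671192 zt [ 0.001 -0.001 -1.   ] g 0.3801837270316432 F [ 0.044  0.127 -2.039] T [0.117 0.012 0.023] q [-0.48   0.441  1.264 -0.     1.435 -0.569]
```

View pics/s6scene.png

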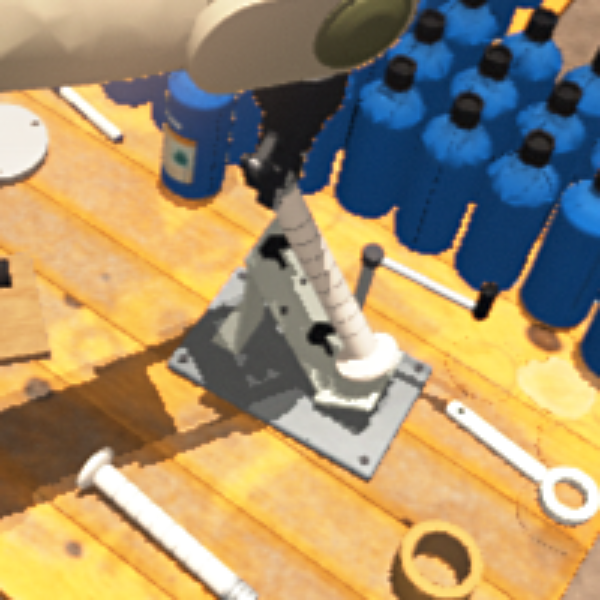

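The cylinder is lifted. The wrist torque of 0.117 N m means it still leans about 30°, because the pads hold the tilt. I'll lift on and carry it high, then right it by pivoting the foot's edge on the plate.

{"op": "apply_moves", "data": {"commands": [[2.6, 0, 0, -0.5, 0], [2.6, 0, 0, -0.7, 0], [2.6, 0, 0, -0.7, 0], [2.6, 0, 0, -0.7, 0], [2.6, 0, 0, -0.7, 0], [2.6, 0, 0, -0.7, 0], [2.6, 0, 0, -0.7, 0], [2.6, 0, 0, -0.7, 0], [2.6, 0, 0, -0.7, 0], [2.6, 0, 0, -0.7, 0], [2.6, 0, 0, -0.7, 0], [2.6, 0, 0, -0.7, 0]]}}

```text
time_s: 14.95
eef_pos: [564.7, -162.8, 344.0]
ee_rot: [0.0, 0.675, 0.738, 0.0]
force: [-0.1, 0.2, -2.2]
grip_width: 0.376
```

{"op": "apply_moves", "data": {"commands": [[2.6, 0, 0, -0.7, 0], [2.6, 0, 0, -0.7, 0], [2.6, 0, 0, -0.7, 0], [2.6, 0, 0, -0.7, 0], [2.6, 0, 0, -0.7, 0], [2.6, 0, 0, -0.7, 0], [2.6, 0, 0, -0.7, 0], [2.6, 0, 0, -0.6, 0], [2.6, 0, 0, -0.4, 0], [2.6, 0, 0, -0.2, 0], [2.6, 0, 0, 0, 0], [2.6, 0, 0, 0, 0]]}}

```text
time_s: 15.95
eef_pos: [564.7, -162.8, 404.0]
ee_rot: [-0.0, 0.675, 0.738, -0.0]
force: [0.4, -0.6, -3.3]
grip_width: 0.376
```

```bash
python3 -c "
from h import *
st([480,210,380])
for n,a in (('scene',ctrl.capture('scene')[120:320,220:420,::-1]),):
  cv2.imwrite('pics/s7%s.png'%n,cv2.resize(a,None,fx=3,fy=3))
"
```

```text
t 15.95 p [ 564.712 -162.766  404.026] ty ang 0.08917374363477212 zt [-0.  0. -1.] g 0.3761589510922187 F [ 0.421 -0.576 -3.294] T [0.089 0.052 0.026] q [-0.48   0.421  0.935  0.     1.786 -0.569]
tool delta cm [37.882 -5.117  2.415]
```

View pics/s7scene.png

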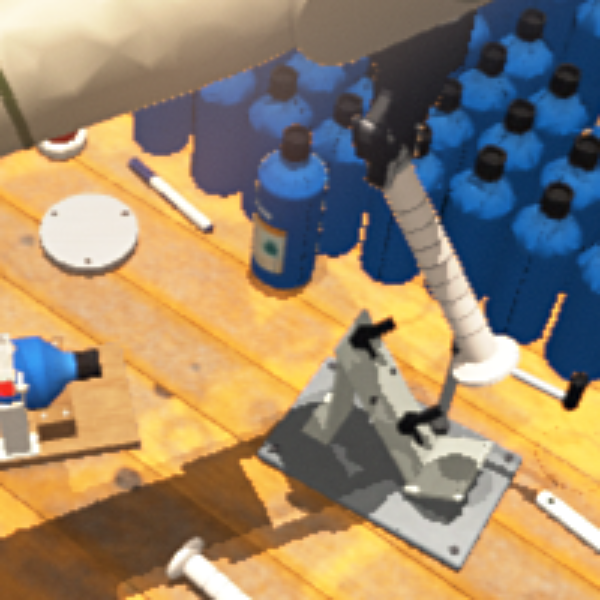

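The cylinder hangs clear of the rack, still leaning at about 33°. The seat is empty and the bar open. I now carry it to the plate's side.

{"op": "apply_moves", "data": {"commands": [[2.6, 0.5, -0.1, 0, 0], [2.6, 1, -0.2, 0, 0], [2.6, 1.5, -0.2, 0, 0], [2.6, 1.6, -0.2, 0, 0], [2.6, 1.6, -0.2, 0, 0], [2.6, 1.6, -0.2, 0, 0], [2.6, 1.6, -0.2, 0, 0], [2.6, 1.6, -0.2, 0, 0], [2.6, 1.6, -0.2, 0, 0], [2.6, 1.6, -0.2, 0, 0], [2.6, 1.6, -0.2, 0, 0], [2.6, 1.6, -0.2, 0, 0]]}}

```text
time_s: 17.0
eef_pos: [525.6, 10.3, 404.5]
ee_rot: [0.0, 0.675, 0.738, 0.0]
force: [0.0, -0.2, -2.8]
grip_width: 0.379
```

{"op": "apply_moves", "data": {"commands": [[2.6, 1.6, -0.2, 0, 0], [2.6, 1.6, -0.2, 0, 0], [2.6, 1.6, -0.2, 0, 0], [2.6, 1.6, -0.2, 0, 0], [2.6, 1.6, -0.2, 0, 0], [2.6, 1.6, -0.2, 0, 0], [2.6, 1.6, -0.2, 0, 0], [2.6, 1.6, -0.2, 0, 0], [2.6, 1.6, -0.2, 0, 0], [2.6, 1.6, -0.2, 0, 0], [2.6, 1.6, -0.2, 0, 0], [2.6, 1.5, -0.2, 0, 0]]}}

```text
time_s: 18.0
eef_pos: [484.3, 198.3, 404.5]
ee_rot: [0.0, 0.675, 0.738, 0.0]
force: [0.4, -0.7, -2.9]
grip_width: 0.379
```

{"op": "apply_moves", "data": {"commands": [[2.6, 1, -0.2, 0, 0], [2.6, 0.5, -0.2, 0, -0.05], [2.6, 0, 0, 0, -0.09], [2.6, 0, 0, 0, -0.1], [2.6, 0, 0, 0, -0.1], [2.6, 0, 0, 0, -0.1], [2.6, 0, 0, 0, -0.1], [2.6, 0, 0, 0, -0.1], [2.6, 0, 0, 0, -0.1], [2.6, 0, 0, 0, -0.1], [2.6, 0, 0, 0, -0.1], [2.6, 0, 0, 0, -0.1]]}}

```text
time_s: 19.0
eef_pos: [479.5, 211.6, 404.4]
ee_rot: [0.0, 0.216, 0.976, -0.0]
force: [0.4, 0.4, -2.3]
grip_width: 0.377
```

{"op": "apply_moves", "data": {"commands": [[2.6, 0, 0, 0, -0.1], [2.6, 0, 0, 0, -0.1], [2.6, 0, 0, 0, -0.1], [2.6, 0, 0, 0, -0.09], [2.6, 0, 0, 0, -0.05], [2.6, 0, 0, 0, 0], [2.6, 0, 0, 0, 0], [2.6, 0, 0, 0, 0]]}}

```text
time_s: 19.67
eef_pos: [479.8, 211.4, 404.4]
ee_rot: [0.0, 0.002, 1.0, -0.0]
force: [-0.2, 0.1, -3.1]
grip_width: 0.376
```

```bash
python3 -c "
from h import *
st([470,210,400])
for n,a in (('scene',ctrl.capture('scene')[50:300,150:400,::-1]),('top',ctrl.capture('top')[100:300,130:330,::-1])):
  cv2.imwrite('pics/s8%s.png'%n,cv2.resize(a,None,fx=2.4,fy=2.4))
"
```

```text
t 19.6667 p [479.814 211.358 404.355] ty ang 1.5677792558496486 zt [ 0. -0. -1.] g 0.37584740951315376 F [-0.215  0.079 -3.11 ] T [-0.01   0.084 -0.062] q [ 0.191  0.259  1.156 -0.     1.726 -1.376]
tool delta cm [ 0.981 -0.139  0.435]
```

View pics/s8scene.png

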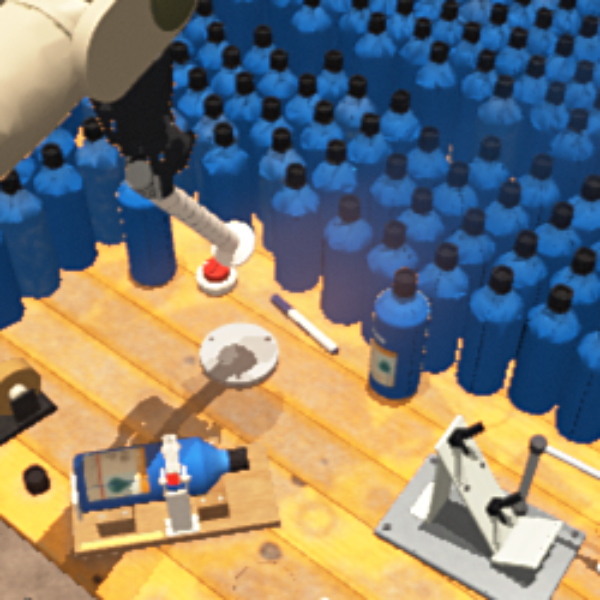

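View pics/s8top.png

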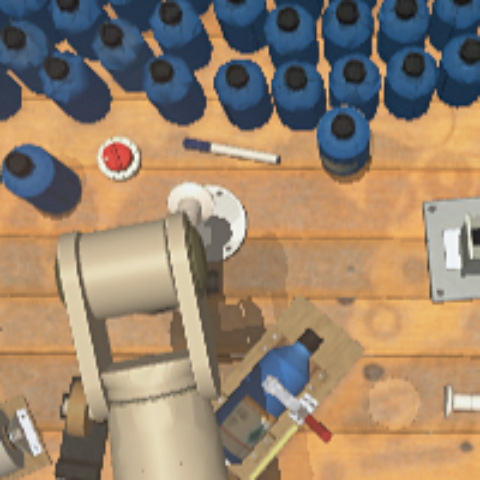

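The scene view shows the foot at about (237,243) in the crop, and the top view shows it at (192,203), over the plate's left part. I triangulate it to find the lean.

```bash
python3 -c "
from h import *
X,e=tri(np.array([238,242])/2.4+[150,50],np.array([190,203])/2.4+[130,100]);print(X,e)
g=np.array([479.8,211.4,412.4]);v=g-X;print(v,np.linalg.norm(v),np.degrees(np.arccos(v[2]/np.linalg.norm(v))))
"
```

```text
[602.82994268 206.98461942 228.24893397] 8.128498270370596
[-123.02994268    4.41538058  184.15106603] 221.5117999164075 33.76362224428773
```

The lean is about 33.5° towards -x, with the foot forward over the plate. I put the foot's pivot edge 30 mm on the near side of the plate centre, which needs grip x≈466. Descending to about 8 mm above contact.

{"op": "apply_moves", "data": {"commands": [[2.6, 0.3, 0, 0.5, 0], [2.6, 0.3, 0, 1, 0], [2.6, 0.3, 0, 1.4, 0], [2.6, 0.3, 0, 1.5, 0], [2.6, 0.1, 0, 1.5, 0], [2.6, 0, 0, 1.5, 0], [2.6, 0, 0, 1.5, 0], [2.6, 0, 0, 1.5, 0], [2.6, 0, 0, 1.5, 0], [2.6, 0, 0, 1.5, 0], [2.6, 0, 0, 1.5, 0], [2.6, 0, 0, 1, 0]]}}

```text
time_s: 20.77
eef_pos: [466.3, 211.1, 243.6]
ee_rot: [-0.001, 0.001, 1.0, -0.0]
force: [-0.5, 0.4, -2.6]
grip_width: 0.377
```

{"op": "apply_moves", "data": {"commands": [[2.6, 0, 0, 0.5, 0], [2.6, 0, 0, 0.3, 0], [2.6, 0, 0, 0.2, 0], [2.6, 0, 0, 0, 0], [2.6, 0, 0, 0, 0]]}}

```text
time_s: 21.18
eef_pos: [467.3, 211.3, 235.8]
ee_rot: [0.0, 0.001, 1.0, 0.0]
force: [0.2, 0.3, -1.6]
grip_width: 0.378
```

```bash
python3 -c "
from h import *
st([466.5,211,217.4])
for n,a in (('scene',ctrl.capture('scene')[100:250,150:350,::-1]),('top',ctrl.capture('top')[130:260,150:310,::-1])):
  cv2.imwrite('pics/s9%s.png'%n,cv2.resize(a,None,fx=4,fy=4))
"
```

```text
t 21.1833 p [467.26  211.255 235.831] ty ang 1.5691524899740705 zt [ 0.001  0.    -1.   ] g 0.3778033981744706 F [ 0.185  0.257 -1.579] T [ 0.003  0.088 -0.043] q [ 0.196  0.291  1.545  0.     1.305 -1.373]
tool delta cm [ 0.078 -0.026  1.843]
```

View pics/s9scene.png

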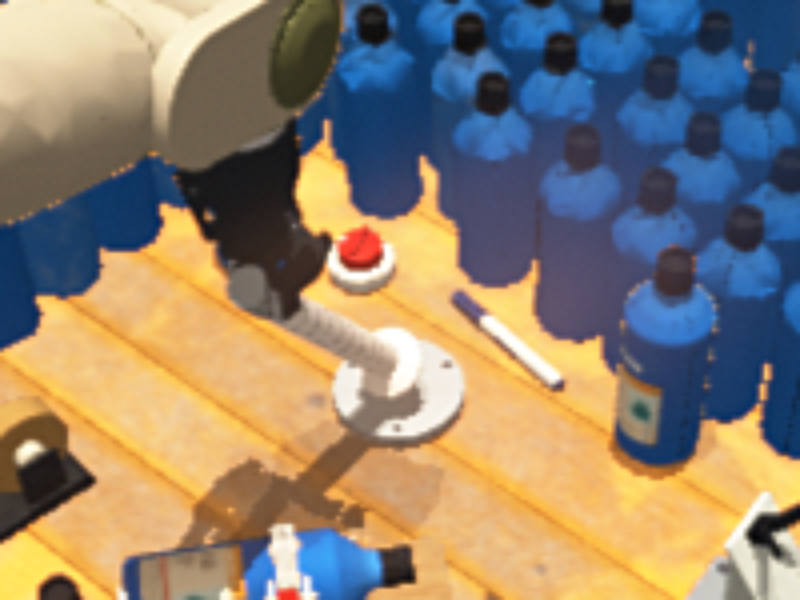

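View pics/s9top.png

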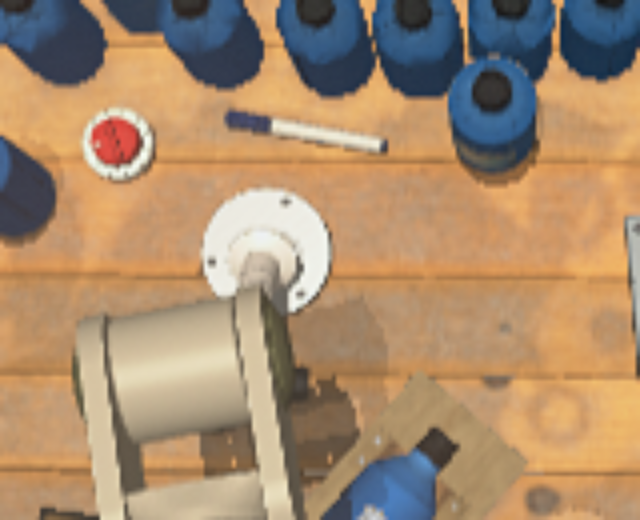

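The foot is over the plate as planned. I lower it slowly to contact.

{"op": "apply_moves", "data": {"commands": [[2.6, 0, 0, 0.3, 0], [2.6, 0, 0, 0.3, 0], [2.6, 0, 0, 0.3, 0], [2.6, 0, 0, 0.2, 0], [2.6, 0, 0, 0.1, 0], [2.6, 0, 0, 0.1, 0], [2.6, 0, 0, 0, 0]]}}

```text
time_s: 21.87
eef_pos: [467.0, 211.2, 222.1]
ee_rot: [-0.0, 0.001, 1.0, -0.0]
force: [0.1, -0.2, -2.3]
grip_width: 0.379
```

{"op": "apply_moves", "data": {"commands": [[2.6, 0, 0, 0.1, 0], [2.6, 0, 0, 0.1, 0], [2.6, 0, 0, 0.1, 0], [2.6, 0, 0, 0, 0]]}}

```text
time_s: 22.2
eef_pos: [467.0, 211.2, 219.1]
ee_rot: [-0.0, 0.001, 1.0, -0.0]
force: [0.4, -0.0, -2.7]
grip_width: 0.377
```

```bash
python3 -c "
from h import *
st([466.5,211,217.4])"
```

```text
t 22.2 p [466.993 211.163 219.089] ty ang 1.5691996999074371 zt [-0. -0. -1.] g 0.37735070108100444 F [ 0.423 -0.018 -2.73 ] T [ 0.098  0.063 -0.014] q [ 0.196  0.305  1.571 -0.     1.266 -1.373]
tool delta cm [ 0.049 -0.016  0.169]
```

{"op": "apply_moves", "data": {"commands": [[2.6, 0, 0, 0.1, 0], [2.6, 0, 0, 0.1, 0], [2.6, 0, 0, 0.1, 0], [2.6, 0, 0, 0, 0]]}}

```text
time_s: 22.53
eef_pos: [467.0, 211.2, 216.1]
ee_rot: [-0.0, 0.001, 1.0, -0.0]
force: [0.5, -0.6, -3.0]
grip_width: 0.374
```

{"op": "apply_moves", "data": {"commands": [[2.6, 0, 0, 0.1, 0], [2.6, 0, 0, 0.1, 0], [2.6, 0, 0, 0, 0]]}}

```text
time_s: 22.78
eef_pos: [466.9, 211.2, 214.5]
ee_rot: [-0.0, 0.001, 1.0, 0.0]
force: [-1.7, -0.1, 0.4]
grip_width: 0.378
```

```bash
python3 -c "
from h import *
st([466.5,211,217.4])
for n,a in (('scene',ctrl.capture('scene')[130:230,190:290,::-1]),):
  cv2.imwrite('pics/s10%s.png'%n,cv2.resize(a,None,fx=6,fy=6))"
```

```text
t 22.7833 p [466.947 211.248 214.547] ty ang 1.569295719087712 zt [-0.  0. -1.] g 0.37778581938750816 F [-1.734 -0.07   0.367] T [-0.081  0.42  -0.038] q [ 0.196  0.309  1.578  0.     1.255 -1.373]
tool delta cm [ 0.045 -0.025 -0.285]
```

View pics/s10scene.png

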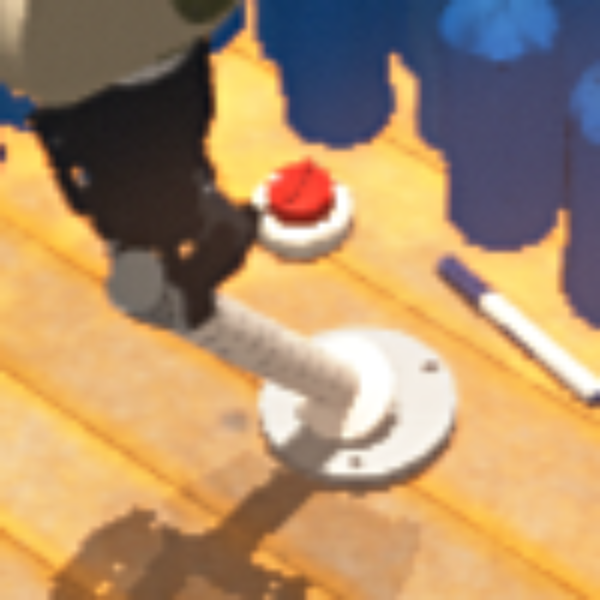

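Contact at TCP z≈215 (model 215–217), with a 3 N unload. Now I pivot it upright about that edge on the arc, checking force as I go.

{"op": "apply_moves", "data": {"commands": [[2.6, -0.36, 0, -0.17, 0], [2.6, -0.36, 0, -0.17, 0], [2.6, -0.37, 0, -0.16, 0], [2.6, -0.37, 0, -0.16, 0], [2.6, -0.37, 0, -0.15, 0], [2.6, -0.37, 0, -0.14, 0], [2.6, 0, 0, 0, 0]]}}

```text
time_s: 23.42
eef_pos: [489.8, 211.1, 224.0]
ee_rot: [0.0, 0.001, 1.0, 0.0]
force: [-2.6, 0.9, 2.3]
grip_width: 0.38
```

```bash
python3 -c "
from h import *
st()
for n,a in (('scene',ctrl.capture('scene')[130:230,190:290,::-1]),):
  cv2.imwrite('pics/s11%s.png'%n,cv2.resize(a,None,fx=6,fy=6))"
```

```text
t 23.4167 p [489.839 211.127 224.006] ty ang 1.5689527002679262 zt [ 0.001  0.    -1.   ] g 0.3795865323239883 F [-2.605  0.872  2.269] T [0.012 0.545 0.025] q [ 0.187  0.345  1.502  0.     1.294 -1.382]
```

View pics/s11scene.png

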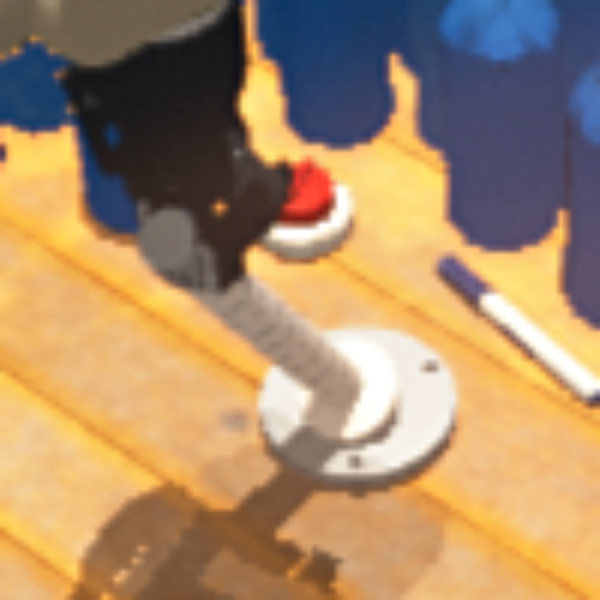

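The foot's edge stays in place while the top moves and the lean falls. I continue.

{"op": "apply_moves", "data": {"commands": [[2.6, -0.38, 0, -0.14, 0], [2.6, -0.38, 0, -0.13, 0], [2.6, -0.38, 0, -0.13, 0], [2.6, -0.38, 0, -0.12, 0], [2.6, -0.39, 0, -0.11, 0], [2.6, -0.39, 0, -0.11, 0], [2.6, -0.39, 0, -0.1, 0], [2.6, -0.39, 0, -0.09, 0], [2.6, -0.39, 0, -0.09, 0], [2.6, -0.39, 0, -0.08, 0], [2.6, -0.39, 0, -0.08, 0], [2.6, 0, 0, 0, 0]]}}

```text
time_s: 24.47
eef_pos: [532.2, 211.0, 235.6]
ee_rot: [0.0, 0.001, 1.0, 0.0]
force: [-1.1, 0.0, -2.3]
grip_width: 0.379
```

```bash
python3 -c "
from h import *
st()
for n,a in (('scene',ctrl.capture('scene')[130:230,190:290,::-1]),):
  cv2.imwrite('pics/s12%s.png'%n,cv2.resize(a,None,fx=6,fy=6))"
```

```text
t 24.4667 p [532.242 211.012 235.647] ty ang 1.5689884358756228 zt [ 0.  0. -1.] g 0.37904030257786614 F [-1.094  0.043 -2.266] T [0.023 0.085 0.077] q [ 0.173  0.423  1.36  -0.     1.359 -1.396]
```

View pics/s12scene.png

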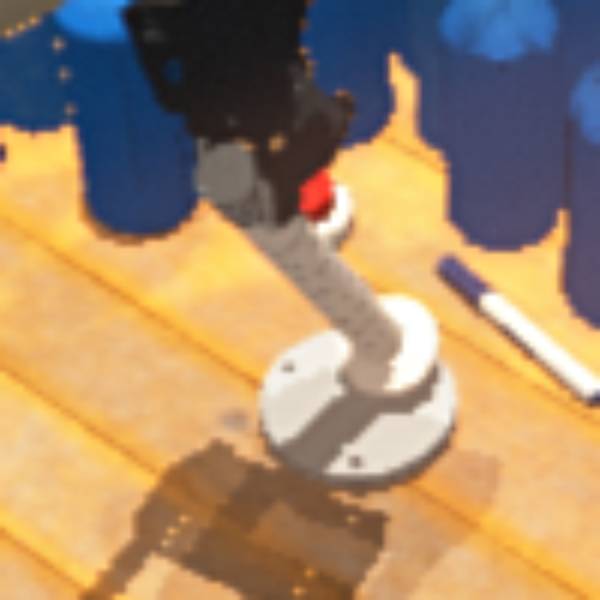

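Contact was lost because I rose too fast, and the foot slid forward. The lean is about 25° now. I go back, lower to contact again, and then pivot with more downward bias.

{"op": "apply_moves", "data": {"commands": [[2.6, 0.3, 0, -0.2, 0], [2.6, 0.6, 0, 0, 0], [2.6, 0.7, 0, 0, 0], [2.6, 0.7, 0, 0, 0], [2.6, 0.7, 0, 0, 0], [2.6, 0.5, 0, 0.2, 0], [2.6, 0.2, 0, 0.2, 0], [2.6, 0, 0, 0.2, 0], [2.6, 0, 0, 0.1, 0], [2.6, 0, 0, 0.1, 0], [2.6, 0, 0, 0.1, 0], [2.6, 0, 0, 0, 0]]}}

```text
time_s: 25.52
eef_pos: [494.7, 211.1, 228.3]
ee_rot: [-0.0, 0.001, 1.0, -0.0]
force: [-0.1, -0.4, -3.2]
grip_width: 0.379
```

{"op": "apply_moves", "data": {"commands": [[2.6, 0, 0, 0.1, 0], [2.6, 0, 0, 0.1, 0], [2.6, 0, 0, 0, 0]]}}

```text
time_s: 25.77
eef_pos: [494.6, 211.2, 226.7]
ee_rot: [0.0, 0.001, 1.0, 0.0]
force: [-1.0, -0.7, 0.3]
grip_width: 0.379
```

```bash
python3 -c "
from h import *
st()
for n,a in (('scene',ctrl.capture('scene')[130:230,190:290,::-1]),):
  cv2.imwrite('pics/s13%s.png'%n,cv2.resize(a,None,fx=6,fy=6))"
```

```text
t 25.7667 p [494.589 211.178 226.735] ty ang 1.5692175294762585 zt [ 0.  0. -1.] g 0.3794285659826178 F [-0.999 -0.692  0.262] T [-0.027  0.164  0.004] q [ 0.186  0.353  1.484  0.     1.305 -1.384]
```

View pics/s13scene.png

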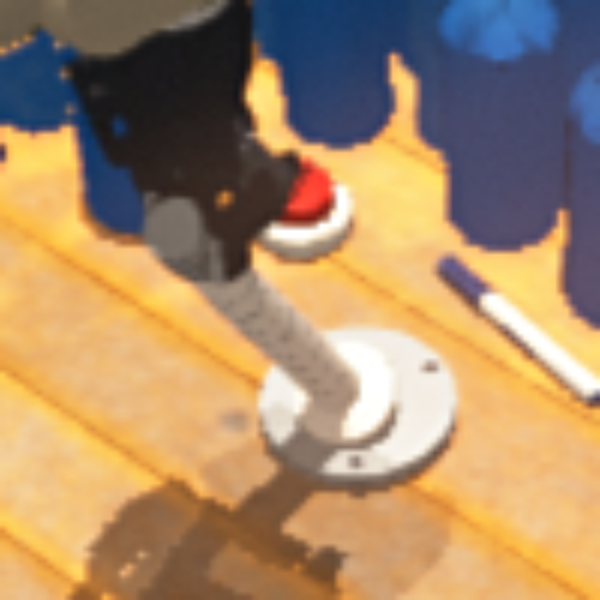

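Contact is at z≈227, which means the lean is 26°. Forces show the foot slips at about 0.5 friction, so more normal force is needed. I press to about 8–10 N and then continue in small steps.

{"op": "apply_moves", "data": {"commands": [[2.6, 0, 0, 0.1, 0], [2.6, -0.1, 0, 0.1, 0], [2.6, -0.38, 0, -0.1, 0], [2.6, -0.38, 0, -0.1, 0], [2.6, 0, 0, 0, 0]]}}

```text
time_s: 26.23
eef_pos: [503.8, 211.3, 228.6]
ee_rot: [0.001, 0.001, 1.0, 0.0]
force: [-5.2, -0.7, 13.3]
grip_width: 0.38
```

```bash
python3 -c "
from h import *
st()"
```

```text
t 26.2333 p [503.85  211.295 228.628] ty ang 1.5692161393294517 zt [ 0.003  0.001 -1.   ] g 0.38021850471951985 F [-5.227 -0.705 13.306] T [-0.08   0.988 -0.02 ] q [ 0.183  0.369  1.456  0.     1.314 -1.387]
```

{"op": "apply_moves", "data": {"commands": [[2.6, -0.38, 0, -0.11, 0], [2.6, -0.38, 0, -0.11, 0], [2.6, -0.38, 0, -0.1, 0], [2.6, 0, 0, 0, 0]]}}

```text
time_s: 26.57
eef_pos: [515.3, 211.3, 231.3]
ee_rot: [0.001, 0.001, 1.0, 0.0]
force: [-4.2, 1.7, 8.0]
grip_width: 0.381
```

```bash
python3 -c "
from h import *
st()"
```

```text
t 26.5667 p [515.253 211.254 231.269] ty ang 1.5691408415764092 zt [ 0.002  0.001 -1.   ] g 0.38101843531041457 F [-4.187  1.727  7.955] T [0.077 0.777 0.006] q [ 0.179  0.39   1.419  0.     1.33  -1.391]
```

{"op": "apply_moves", "data": {"commands": [[2.6, -0.39, 0, -0.07, 0], [2.6, -0.39, 0, -0.07, 0], [2.6, -0.39, 0, -0.07, 0], [2.6, 0, 0, 0, 0]]}}

```text
time_s: 26.9
eef_pos: [527.0, 211.2, 233.2]
ee_rot: [0.001, 0.001, 1.0, 0.0]
force: [-2.5, -0.1, 8.5]
grip_width: 0.377
```

```bash
python3 -c "
from h import *
st()
for n,a in (('scene',ctrl.capture('scene')[130:230,190:290,::-1]),):
  cv2.imwrite('pics/s14%s.png'%n,cv2.resize(a,None,fx=6,fy=6))"
```

```text
t 26.9 p [526.972 211.165 233.24 ] ty ang 1.569076546033589 zt [ 0.002  0.    -1.   ] g 0.37694054711082814 F [-2.516 -0.06   8.495] T [-0.062  0.684  0.018] q [ 0.175  0.413  1.381  0.     1.346 -1.394]
```

View pics/s14scene.png

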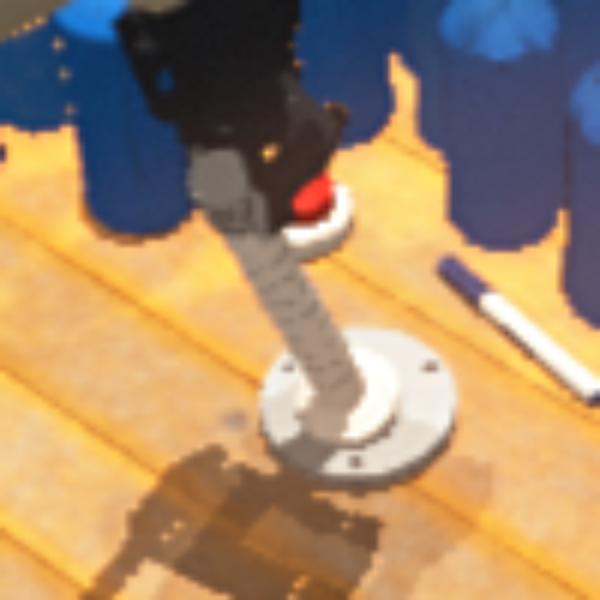

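Pivoting without slip, with the lean now about 18°. I continue.

{"op": "apply_moves", "data": {"commands": [[2.6, -0.39, 0, -0.06, 0], [2.6, -0.39, 0, -0.06, 0], [2.6, -0.39, 0, -0.05, 0], [2.6, -0.39, 0, -0.04, 0], [2.6, 0, 0, 0, 0]]}}

```text
time_s: 27.37
eef_pos: [542.6, 211.1, 235.0]
ee_rot: [0.001, 0.001, 1.0, 0.0]
force: [-0.8, -0.5, 6.2]
grip_width: 0.377
```

{"op": "apply_moves", "data": {"commands": [[2.6, -0.39, 0, -0.04, 0], [2.6, -0.39, 0, -0.03, 0], [2.6, -0.39, 0, -0.03, 0], [2.6, -0.39, 0, -0.02, 0], [2.6, 0, 0, 0, 0]]}}

```text
time_s: 27.78
eef_pos: [558.3, 211.0, 235.8]
ee_rot: [0.001, 0.001, 1.0, 0.0]
force: [-1.3, -0.5, 5.9]
grip_width: 0.375
```

```bash
python3 -c "
from h import *
st()
for n,a in (('scene',ctrl.capture('scene')[130:230,190:290,::-1]),):
  cv2.imwrite('pics/s15%s.png'%n,cv2.resize(a,None,fx=6,fy=6))"
```

```text
t 27.7833 p [558.303 210.996 235.816] ty ang 1.5689786889552606 zt [ 0.001  0.    -1.   ] g 0.3748931293959254 F [-1.342 -0.539  5.87 ] T [-0.094  0.546  0.02 ] q [ 0.165  0.477  1.278  0.     1.385 -1.404]
```

View pics/s15scene.png

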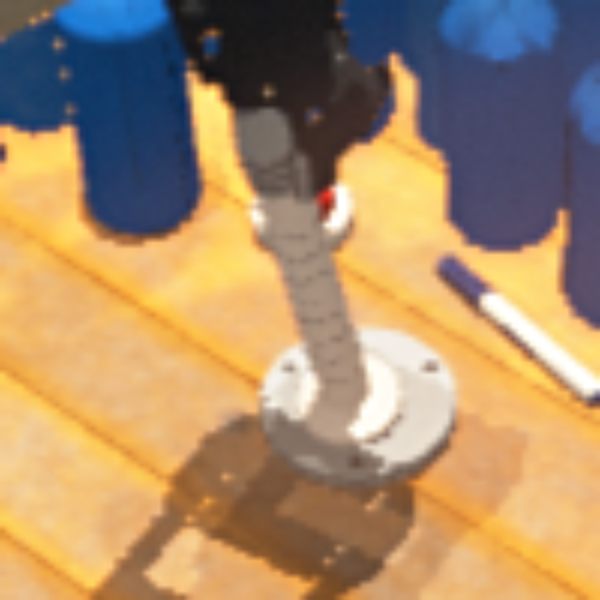

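About 10° of lean is left. I do the last part slowly until the foot comes flat.

{"op": "apply_moves", "data": {"commands": [[2.6, -0.39, 0, -0.02, 0], [2.6, -0.39, 0, -0.01, 0], [2.6, -0.39, 0, 0, 0], [2.6, -0.39, 0, 0, 0], [2.6, -0.39, 0, 0.01, 0], [2.6, -0.39, 0, 0.02, 0], [2.6, 0, 0, 0, 0]]}}

```text
time_s: 28.42
eef_pos: [581.6, 210.9, 235.1]
ee_rot: [0.0, 0.001, 1.0, 0.0]
force: [-0.9, -0.6, 4.8]
grip_width: 0.378
```

```bash
python3 -c "
from h import *
st()"
```

```text
t 28.4167 p [581.634 210.931 235.138] ty ang 1.5688763243122412 zt [ 0.  0. -1.] g 0.3784832862938645 F [-0.892 -0.59   4.844] T [ 0.065  0.55  -0.007] q [ 0.159  0.528  1.201  0.     1.413 -1.41 ]
```

{"op": "apply_moves", "data": {"commands": [[2.6, -0.3, 0, 0.02, 0], [2.6, -0.3, 0, 0.02, 0], [2.6, -0.3, 0, 0.02, 0], [2.6, 0, 0, 0, 0]]}}

```text
time_s: 28.75
eef_pos: [590.4, 210.9, 234.3]
ee_rot: [-0.0, 0.001, 1.0, 0.0]
force: [-1.4, 0.3, 3.5]
grip_width: 0.377
```

```bash
python3 -c "
from h import *
st()
for n,a in (('scene',ctrl.capture('scene')[130:230,190:290,::-1]),('top',ctrl.capture('top')[140:240,166:266,::-1])):
  cv2.imwrite('pics/s16%s.png'%n,cv2.resize(a,None,fx=6,fy=6))"
```

```text
t 28.75 p [590.404 210.927 234.308] ty ang 1.5690034989068853 zt [-0.  0. -1.] g 0.37664627979948606 F [-1.413  0.32   3.527] T [ 0.063  0.504 -0.026] q [ 0.157  0.548  1.171  0.     1.423 -1.412]
```

View pics/s16scene.png

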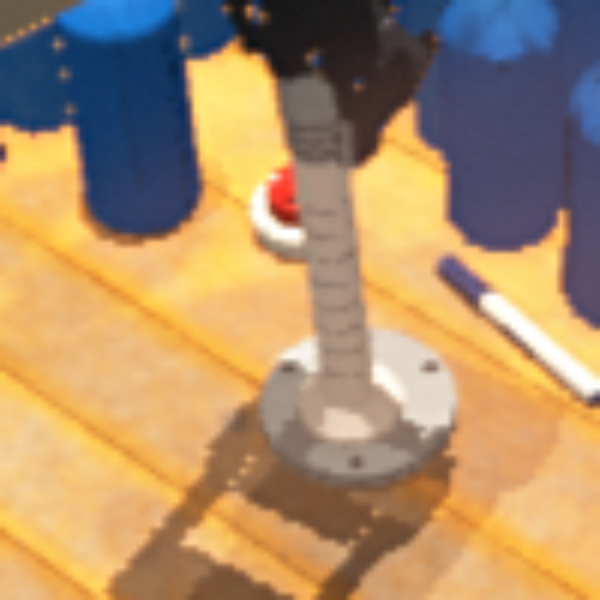

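View pics/s16top.png

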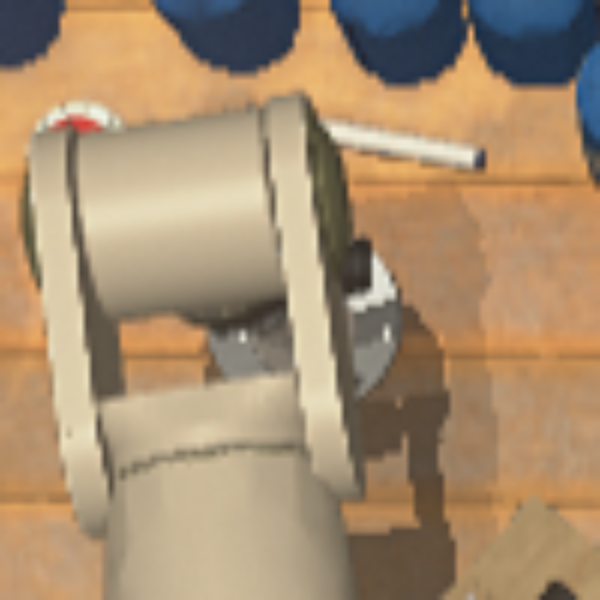

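Nearly upright. I check the axis direction in the picture against a true vertical.

```bash
python3 -c "
from h import *
for z in (17,100,200,247+17):
  print(z,[((proj('scene',[x,211,z])-[190,130])*6).round(0) for x in (590,598.5)])
print('foot',onz('scene',np.array([351,410])/6+[190,130],22))
img=cv2.imread('pics/s16scene.png')
hsv=cv2.cvtColor(img,cv2.COLOR_BGR2HSV)
for r in range(160,380,20):
  row=hsv[r,260:440]; c=np.where((row[:,1]<90))[0]; print(r,c.min()+260,c.max()+260,(c.min()+c.max())/2+260)
"
```

```text
17 [array([345., 405.]), array([355., 397.])]
100 [array([337., 307.]), array([348., 298.])]
200 [array([327., 175.]), array([338., 166.])]
264 [array([321.,  83.]), array([332.,  74.])]
foot [586.62731251 202.8295775   22.        ]
160 295 357 326.0
180 299 346 322.5
200 260 349 304.5
220 260 352 306.0
240 263 353 308.0
260 307 439 373.0
280 312 358 335.0
300 314 359 336.5
320 317 363 340.0
340 300 417 358.5
360 277 439 358.0
```

About 2.8° of lean remains, so I move roughly 9 mm more and then settle.

{"op": "apply_moves", "data": {"commands": [[2.6, -0.25, 0, 0.02, 0], [2.6, -0.25, 0, 0.02, 0], [2.6, -0.25, 0, 0.02, 0], [2.6, -0.2, 0, 0.02, 0], [2.6, 0, 0, 0.02, 0], [2.6, 0, 0, 0, 0], [2.6, 0, 0, 0, 0]]}}

```text
time_s: 29.43
eef_pos: [599.3, 210.9, 233.3]
ee_rot: [-0.0, 0.001, 1.0, -0.0]
force: [-0.8, 0.3, -1.1]
grip_width: 0.377
```

```bash
python3 -c "
from h import *
st()
a=ctrl.capture('scene')[130:230,190:290,::-1]
a=cv2.resize(a,None,fx=6,fy=6);cv2.imwrite('pics/s17.png',a)
hsv=cv2.cvtColor(a,cv2.COLOR_BGR2HSV)
for r in range(170,340,10):
  ok=(hsv[r,:,1]<90); j=335
  l=j
  while ok[l]: l-=1
  h=j
  while ok[h]: h+=1
  print(r,l,h,(l+h)/2)
"
```

```text
t 29.4333 p [599.257 210.943 233.311] ty ang 1.5692006914454366 zt [-0.001 -0.    -1.   ] g 0.37672159884932505 F [-0.793  0.294 -1.132] T [-0.038  0.432  0.012] q [ 0.154  0.569  1.14  -0.     1.433 -1.415]
170 307 358 332.5
180 307 358 332.5
190 308 358 333.0
200 312 359 335.5
210 310 360 335.0
220 308 359 333.5
230 257 360 308.5
240 262 362 312.0
250 275 363 319.0
260 312 364 338.0
270 316 364 340.0
280 316 364 340.0
290 317 365 341.0
300 319 365 342.0
310 319 366 342.5
320 319 367 343.0
330 319 396 357.5
```

View pics/s17.png

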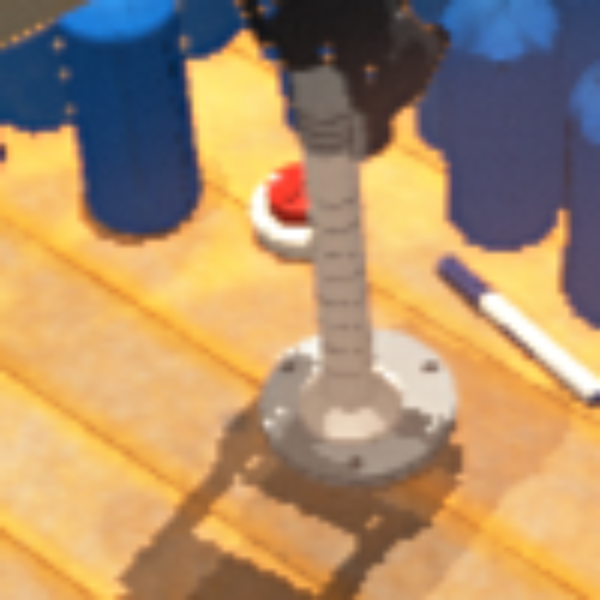

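The axis slope is 0.075 against 0.076 for vertical, so it is upright, and the foot is centred on the plate to within a few mm. I seat it with a slight lowering, then check.

{"op": "apply_moves", "data": {"commands": [[2.6, 0, 0, 0.05, 0], [2.6, 0, 0, 0.05, 0], [2.6, 0, 0, 0, 0], [2.6, 0, 0, 0, 0]]}}

```text
time_s: 29.82
eef_pos: [599.5, 211.0, 233.2]
ee_rot: [0.001, 0.001, 1.0, 0.0]
force: [-0.3, -0.5, 5.9]
grip_width: 0.377
```

```bash
python3 -c "
from h import *
st()"
```

```text
t 29.8167 p [599.546 210.964 233.24 ] ty ang 1.5691708402006725 zt [ 0.001  0.    -1.   ] g 0.3772363729060544 F [-0.316 -0.526  5.927] T [-0.108  0.403 -0.006] q [ 0.154  0.568  1.141 -0.     1.431 -1.415]
```

It is firmly seated (about 8 N). I relieve a little and open gradually.

{"op": "apply_moves", "data": {"commands": [[2.6, 0, 0, -0.05, 0], [3, 0, 0, 0, 0], [3.3, 0, 0, 0, 0], [3.5, 0, 0, 0, 0], [3.7, 0, 0, 0, 0], [4, 0, 0, 0, 0], [4.5, 0, 0, 0, 0], [5, 0, 0, 0, 0], [6, 0, 0, 0, 0], [6, 0, 0, 0, 0], [6, 0, 0, 0, 0]]}}

```text
time_s: 30.73
eef_pos: [599.4, 211.0, 233.1]
ee_rot: [0.0, 0.001, 1.0, -0.0]
force: [-1.3, 0.4, -0.1]
grip_width: 0.702
```

```bash
python3 -c "
from h import *
st()
a=ctrl.capture('scene')[130:230,190:290,::-1]
a=cv2.resize(a,None,fx=6,fy=6);cv2.imwrite('pics/s18.png',a)"
```

```text
t 30.7333 p [599.367 210.964 233.09 ] ty ang 1.569212355650657 zt [ 0. -0. -1.] g 0.7018047847670529 F [-1.329  0.367 -0.118] T [ 0.028 -0.007  0.031] q [ 0.154  0.569  1.141 -0.     1.432 -1.415]
```

View pics/s18.png

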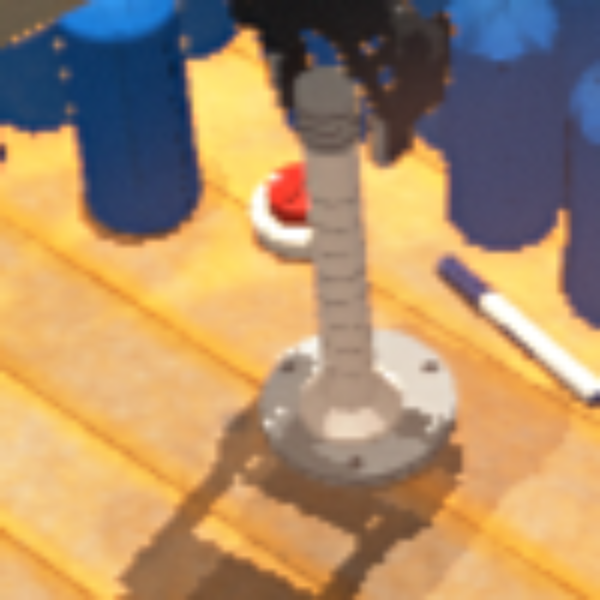

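Released and standing. I rise straight up and clear, then check.

{"op": "apply_moves", "data": {"commands": [[6, 0, 0, -0.5, 0], [6, 0, 0, -1, 0], [6, 0, 0, -1, 0], [6, 0, 0, -1, 0], [6, 0, 0, -1.5, 0], [6, 0, 0, -1.5, 0], [6, 0, 0, -1.5, 0], [6, 0, 0, -1.5, 0], [6, 0, 0, -1.5, 0], [6, 0, 0, 0, 0]]}}

```text
time_s: 31.62
eef_pos: [599.8, 211.1, 347.3]
ee_rot: [0.003, 0.001, 1.0, 0.0]
force: [0.5, -0.0, 0.0]
grip_width: 0.702
```

{"op": "apply_moves", "data": {"commands": [[6, 2, 0, 0, 0], [6, 3, 0, 0, 0], [6, 3, 0, 0, 0], [6, 3, 0, 0, 0], [6, 3, 0, 0, 0], [6, 3, 0, 0, 0], [6, 3, 0, 0, 0], [6, 2, 0, 0, 0], [6, 0, 0, 0, 0], [6, 0, 0, 0, 0]]}}

```text
time_s: 32.45
eef_pos: [378.9, 211.4, 343.5]
ee_rot: [0.001, 0.0, 1.0, 0.0]
force: [-0.2, -0.1, 0.5]
grip_width: 0.702
```

```bash
python3 -c "
from h import *
st()
a=ctrl.capture('scene')[...,::-1];cv2.imwrite('pics/f_scene.png',cv2.resize(a[120:330,180:460],None,fx=2.8,fy=2.8))
b=ctrl.capture('top')[...,::-1];cv2.imwrite('pics/f_top.png',cv2.resize(b[130:290,160:440],None,fx=2.8,fy=2.8))
z=cv2.resize(b[150:230,176:256],None,fx=7,fy=7);cv2.imwrite('pics/f_topz.png',z)
for z in (17,264): print((proj('top',[598.5,211,z])-[176,150])*7, (proj('scene',[598.5,211,z])-[180,120])*2.8)
"
```

```text
t 32.45 p [378.906 211.416 343.496] ty ang 1.569814378890538 zt [ 0.001  0.    -1.   ] g 0.7020047824998686 F [-0.218 -0.06   0.535] T [ 0.025 -0.022  0.028] q [ 0.238  0.049  1.554 -0.     1.537 -1.332]
[283.192 301.453] [193.456 213.187]
[219.17  234.478] [182.893  62.427]
```

View pics/f_scene.png

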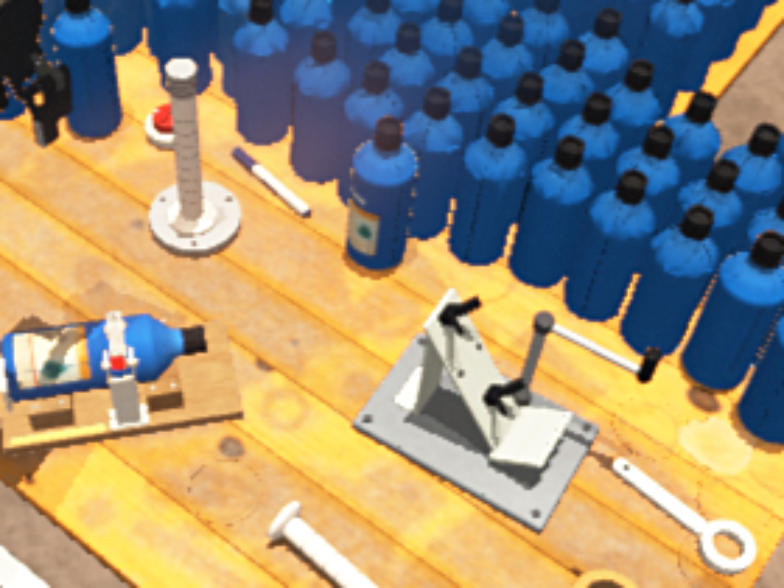

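View pics/f_topz.png

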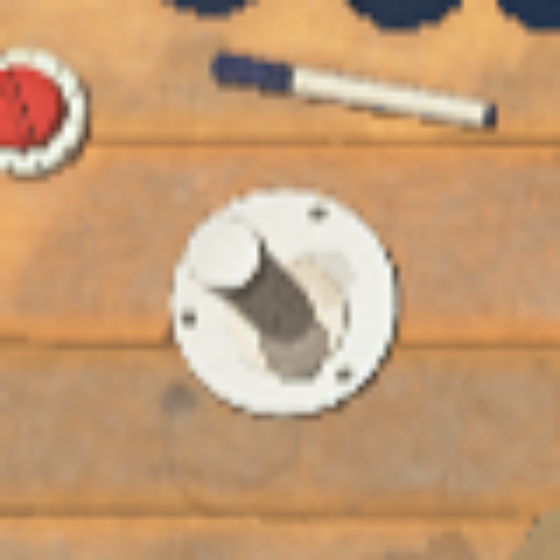

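View pics/f_top.png

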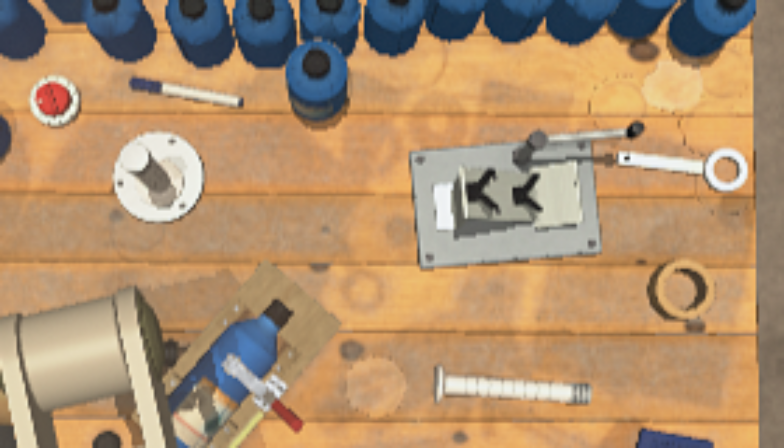

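The top zoom shows the plate centred at (285,301) and the foot at about (291,319), so it is about 9 mm short of centre, inside the 22 mm allowed. The stopper top at (227,256) is offset from its predicted spot by the same amount, so the cylinder stands vertical. The bar is open and all bystanders are in place.

```bash
python3 -c "
from rig import ctrl
print(ctrl.finish_job())"
```

```text
the job is handed in; nothing more can be done
None
```

The measuring cylinder now stands upright on the steel plate with the swing bar left fully open, and I handed the job in at about 32 s. No verdict was reported.

- **Bar:** I swung it by the knob to its stop, about 1.58 rad by my measure.
- **Cylinder:** I lifted it out by the stopper and carried it over. It kept its lean of about 33° in the grip, so I righted it by pivoting the foot's near edge on the plate.
- **Slip on the way:** the first pivot lost contact at about 26° of lean and the foot slid forward. I set it down again with more pressure. My readings on the plate peaked at about 16 N, well below the 40 N limit.

**Last checks:**
- The tube's line matched true vertical in the scene picture just before I released it. In the last top picture the foot and stopper show the same offset, so it stands upright.
- The foot sits about 9 mm from the plate's centre, towards the robot. That is within the 22 mm allowed, but not exactly central.
- The gripper is clear of everything. By eye, the labelled bottle, tape and wrench have not moved. The unlabelled bottle was mostly outside the last zoomed pictures, but nothing went near it.

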